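Make up two sampling kits at the examination table

TASK

Make up the two sampling kits from the stock standing on the steel table. The square tray gets the forceps lying flat in its long bay, the squat jar upright in its large square bay and the slim amber bottle upright in its narrow bay; the long tray gets the caliper lying flat, face up, in its long bay and the slide box upright in its short bay. Everything must rest on the floor of its bay, not on a rib, and the petri dishes, the pen and the wash bottle stay where they are.

Things in the scene. Friction and masses are not known exactly. Their poses are not given: they have to be found in the camera images.
- square_tray: Fixed, nearly square white plastic tray with grey ribs, three bays, 158 mm (its x) by 162 mm (its y). Origin: centre of its underside. Floor 4 mm thick; rim and ribs 4 mm thick, tops 14 mm above the table. Bays, inside size and centre in its frame: long bay 150 (x) by 70 (y) mm at (0, -42) mm, for the forceps; large square bay 92 by 80 mm at (-29, +37) mm, for the squat jar; narrow bay 54 (x) by 80 (y) mm at (+48, +37) mm, for the slim bottle.
- long_tray: Fixed long white plastic tray with grey ribs, two bays in line, 268 mm (its x) by 92 mm (its y). Origin: centre of its underside. Floor 4 mm thick; rim and rib 4 mm thick, tops 14 mm above the table. Bays, inside size and centre in its frame: short bay 80 (x) by 84 (y) mm at (-90, 0) mm, for the slide box; long bay 176 (x) by 84 (y) mm at (+42, 0) mm, for the caliper.
- jar_mid (a point): Squat round white specimen jar with a grey screw cap, diameter 56 mm, 60 mm high, standing, loose. The point is on its axis, half-way up (30 mm above its foot); z up.
- vial_mid (a point): Slim round amber bottle with a white cap, diameter 34 mm up to 50 mm above its foot, then a neck; 74 mm high, standing, loose. The point is on its axis, half-way up (37 mm above its foot); z up.
- slide_box_mid (a point): Upright slide box, white with a grey lid, 60 mm (its x) by 36 mm (its y) by 64 mm high, loose. The point is its centre, 32 mm above its foot; z up. Grasp it across the 36 mm.
- forceps_mid (a point): Steel forceps lying flat, loose, 124 mm long along its x (the joined end to -x; the arms also meet at the tips), 18 mm wide across y over its straight middle part (46 mm long), narrower at both ends, 10 mm thick. The point is its centre, 5 mm above its underside. Grasp it across y at this point.
- caliper_mid (a point): Sliding caliper lying flat, face up, loose: steel beam 140 mm long along its x, 14 mm wide, 5 mm thick, with a grey carriage at its middle, 40 mm (x) by 24 mm (y) by 12 mm thick. Two jaws reach out to y = -32 mm, one at the +x end (x = 62 to 70 mm), one beside the carriage (x = 20 to 27 mm); at the +x end the caliper also reaches to y = +14 mm. The point is the carriage's centre, 6 mm above the underside. Grasp the carriage across y at this point.
- dishes: Bystander: stack of three clear petri dishes, diameter 60 mm, 36 mm high, loose. Origin: centre of its underside.
- pen: Bystander: white marker pen with a blue cap, about 130 mm long (its x), 14 mm thick, lying loose. Origin: on its underside near the middle.
- wash_bottle: Bystander: white plastic wash bottle with a blue cap, diameter 72 mm, 190 mm high, loose. Origin: centre of its underside.
Not all that is in view belongs to the job. What is shaped like the part that bears slide_box_mid but turquoise is not meant.

How it is judged:
By the outcome, as a careful person would: the job done as asked, in the order asked, and still so for the second after the job is handed in, with the robot touching nothing.
It also fails if it takes over 120 s, if anything falls off the work surface, if the arm or the gripper's body presses on something with over 40 N, if the wrist force passes 120 N, or if a joint passes its speed limit or range.

ROBOT

A 6-joint arm with a two-finger parallel gripper is mounted at the origin on the work surface. World frame = base frame: x ahead of the robot, y to its left, z up, the work surface at z = 0. Lengths are in m, angles in rad, forces in N, time in s.
With the tool pointing down it reaches from about 0.375 to 0.9 m from the base axis. Payload 3.1 kg.
Tool frame: the origin (TCP) lies at the very end of the fingers, on their centre line; the grasp point (between the pads) lies 19 mm behind it; z points along the fingers, y is the line along which they close (so a half turn about z gives the same grasp; the last joint's range is limited). The gripper opens to 87 mm and grips with 3 to 60 N. Pads are 19 mm wide; open, the fingers measure 117 mm over their backs; the gripper's body (75 mm by 190 mm) begins 51 mm behind the grasp point.
Start: joints at [1.121, 0.527, 1.433, -0, 1.181, -0.178], TCP at [0.168, 0.602, 0.223] pointing down, gripper open.
Joint ranges: [-3.08, 3.08], [-0.75, 2.2], [0.22, 2.44], [-1.43, 4.57], [0, 2.65], [-2.85, 2.85]. Speed limits (rad/s): [2.79, 2.79, 3.14, 3.14, 3.14, 3.14].

INTERFACE

Orientations are given as a unit quaternion [x, y, z, w].
In Python, from rig import robot gives the robot as it stands. The module is installed in compiled form; this text tells all that it offers.
- The arm moves only by the tool servo_tool, never from a script. Its argument "rows" is one flat list of numbers, 5 for each row, row after row: the closure, from -1 (fully open) to 1 (shut), so that 0 is half open, then the shift along the tool's x, y, z in m, then the turn about the tool's z in degrees. A call has 1 to 5 rows; each row shifts and turns the commanded pose from where the row before left it, along the tool's axes as they then stand; what a row does not reach is not made up. A row lasts 1/12 s, in which the tool goes at most 41.7 mm and 7.16 degrees, less where a joint would pass 70% of its speed; a pose out of reach is approached as far as the arm can. A call with a gripper value outside its range is refused whole. The fingers move at their own pace and stop on an object; "newtons" is the grip in N (left out, the last holds). Time passes only in rows, so rows that do not move let the fingers close. It gives the time, the measured TCP pose, the force, the opening and the grip force at its end, in the units of the state.
- robot.get_obs(): the state, without advancing time (a new reading comes with each control period).
- robot.camera(name): name is "scene" or "side" or "wrist"; returns a dict with "pixels" (384x512x3 uint8, red, green, blue), "intrinsics" (3x3 intrinsics, pixels), "rvec" (rotation vector, rad) and "tvec" (3), from world to camera coordinates, as OpenCV has them; the wrist camera has in their place "mount" (4x4, takes a point from camera to tool coordinates, whose origin is the TCP and whose axes are the flange's). Camera axes: x right, y down, z forward; pixel columns grow to the right and rows downward; lengths in m; the calibration is good to about 2 mm. A picture is of the moment at which its call begins: read the wrist's pose just before it. There is no depth.
- robot.hand_in(): hands the job in; it is judged then, once.
Trained networks look in a picture, given as the dict that the camera call returned (one of the last four; its "shot" number tells which), for a name from the list of things; names that differ only in an ending like _2 or _b are one class to them, and where a whole thing is asked for, a point or a joint stands for the part that bears it (a point fixed in the world has none). Each returns a list of dicts, best first, with "score" (0 to 1); they miss things now and then, are a little off and sometimes report something else, mostly with a low value. They report only what shows in the picture. A call takes as long as a camera call. They do not tell look-alikes from the thing itself.
- robot.spot_in(picture, query): "at" ([x, y, z] in m, in world coordinates, good to about 4 mm: the middle of the surface that is visible of it).
- robot.outline_of(picture, query): "region" (384x512 bool, what is visible of it).
- robot.place_of(picture, query): "at" ([x, y, z] in m, in world coordinates, good to about 4 mm: a listed point, or the origin of a listed thing).
The state is a dict: "time": time; "q": joint angles; "joint_velocities": joint speeds; "joint_torque": joint torques, N m; "position": TCP position; "tool_rot": TCP orientation; "ft_force": force on the tool from outside, world axes, zero at the start; "moment": the same for the moment, N m; "grip_width": finger opening in m; "grip_force": force on a finger pad.
Only numpy, scipy, OpenCV 4.12 (cv2) and the standard library are available. Lean on these libraries where they do the work, as an engineer would, in place of code of your own. Each camera call takes 0.05 s, during which the arm holds its last target. There are 200 camera calls.

## Working session

There is one attempt and no reset: what is moved stays moved. The work goes in short steps, Python scripts to look and compute and a tool call to move; the robot and the scene stay as the last step left them, time stands still between calls to the robot, and variables do not carry over. Pictures are saved under pics/ and viewed, at most 14 in all, crops included, and the job is handed in when it is done.

Besides the shell and the picture viewer there is one more tool, called after "Request:" as name(argument=value, ...) on one line, values as JSON. servo_tool: Moves the arm, as the interface text tells. Its arguments: {"type":"object","properties":{"rows":{"type":"array","items":{"type":"number"}},"newtons":{"type":"number"}},"required":["rows"]}

```bash
mkdir -p pics
cat > h.py <<'E'
import numpy as np, cv2
from rig import robot
from scipy.spatial.transform import Rotation as R
def save(p,n): cv2.imwrite('pics/'+n+'.png', p['pixels'][:,:,::-1])
def proj(p,X):
    return cv2.projectPoints(np.array(X,float).reshape(-1,3),np.array(p['rvec']),np.array(p['tvec']),np.array(p['intrinsics']),None)[0].reshape(-1,2)
def back(p,uv,z):
    Rm=cv2.Rodrigues(np.array(p['rvec'],float))[0]; t=np.array(p['tvec']).ravel()
    d=np.c_[np.array(uv,float).reshape(-1,2),np.ones(np.array(uv).size//2)]@np.linalg.inv(p['intrinsics']).T@Rm
    c=-Rm.T@t
    return c+d*((z-c[2])/d[:,2])[:,None]
E
python3 - <<'E'
from h import *
o=robot.get_obs(); print({k:np.round(v,3).tolist() for k,v in o.items()})
for c in ('scene','side'):
    p=robot.camera(c); save(p,c)
    print(c,p['pixels'].shape,-cv2.Rodrigues(np.array(p['rvec'],float))[0].T@np.array(p['tvec']).ravel())
    for n in 'square_tray long_tray jar_mid vial_mid slide_box_mid forceps_mid caliper_mid dishes pen wash_bottle'.split():
        for d in robot.place_of(p,n)[:3]:
            print(n,round(d['score'],2),np.round(d['at'],3),proj(p,d['at']).round().tolist())
E
```

```text
{'time': 0.0, 'q': [1.12, 0.528, 1.434, 0.0, 1.181, -0.178], 'joint_velocities': [-0.001, -0.0, 0.0, -0.001, 0.0, 0.0], 'joint_torque': [0.001, -44.004, -17.659, 0.063, 0.058, -0.0], 'position': [0.167, 0.601, 0.222], 'tool_rot': [0.135, 0.991, -0.001, -0.0], 'ft_force': [-0.314, -0.989, 0.336], 'moment': [-0.007, 0.011, -0.032], 'grip_force': 0.0, 'grip_width': 0.087}
scene (384, 512, 3) [1.0664157  0.63992216 1.23701366]
square_tray 0.66 [ 0.51  -0.318 -0.001] [[223.0, 126.0]]
long_tray 0.62 [ 0.498  0.295 -0.002] [[346.0, 263.0]]
vial_mid 0.64 [0.444 0.004 0.038] [[299.0, 175.0]]
slide_box_mid 0.89 [0.474 0.119 0.032] [[315.0, 208.0]]
slide_box_mid 0.89 [0.719 0.222 0.032] [[266.0, 279.0]]
slide_box_mid 0.6 [ 0.648 -0.139  0.005] [[216.0, 180.0]]
forceps_mid 0.51 [ 0.645 -0.136  0.007] [[217.0, 180.0]]
caliper_mid 0.87 [0.61  0.132 0.004] [[278.0, 239.0]]
dishes 0.59 [ 0.562  0.007 -0.001] [[267.0, 201.0]]
pen 0.54 [ 0.782 -0.082  0.   ] [[187.0, 215.0]]
pen 0.52 [ 0.646 -0.141  0.006] [[216.0, 179.0]]
wash_bottle 0.85 [ 0.811  0.115 -0.004] [[215.0, 273.0]]
side (384, 512, 3) [ 0.25704657 -0.990727    0.66219548]
square_tray 0.65 [ 0.514 -0.319  0.001] [[271.0, 300.0]]
long_tray 0.83 [0.497 0.294 0.001] [[200.0, 176.0]]
jar_mid 0.79 [ 0.451 -0.106  0.029] [[217.0, 239.0]]
vial_mid 0.51 [0.443 0.001 0.037] [[203.0, 215.0]]
slide_box_mid 0.72 [0.474 0.12  0.032] [[204.0, 193.0]]
slide_box_mid 0.57 [0.721 0.22  0.029] [[273.0, 167.0]]
forceps_mid 0.77 [ 0.638 -0.138  0.008] [[293.0, 239.0]]
caliper_mid 0.67 [0.607 0.134 0.006] [[248.0, 192.0]]
dishes 0.68 [0.559 0.007 0.002] [[245.0, 217.0]]
pen 0.73 [ 0.782 -0.085  0.002] [[334.0, 220.0]]
wash_bottle 0.86 [ 0.804  0.116 -0.003] [[310.0, 187.0]]
```

Run:
```python
import cv2
a=cv2.imread('pics/scene.png'); b=cv2.imread('pics/side.png')
cv2.imwrite('pics/sceneb.png',cv2.resize(a[90:360,120:480],None,fx=2.2,fy=2.2,interpolation=3))
cv2.imwrite('pics/sideb.png',cv2.resize(b[120:370,130:400],None,fx=2.4,fy=2.4,interpolation=3))
```

```text
(no output)
```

View pics/sceneb.png

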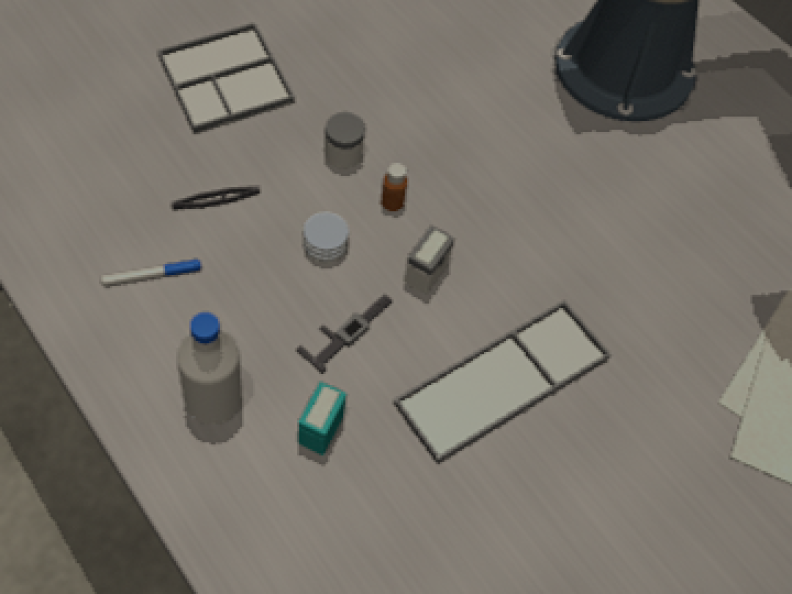

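View pics/sideb.png

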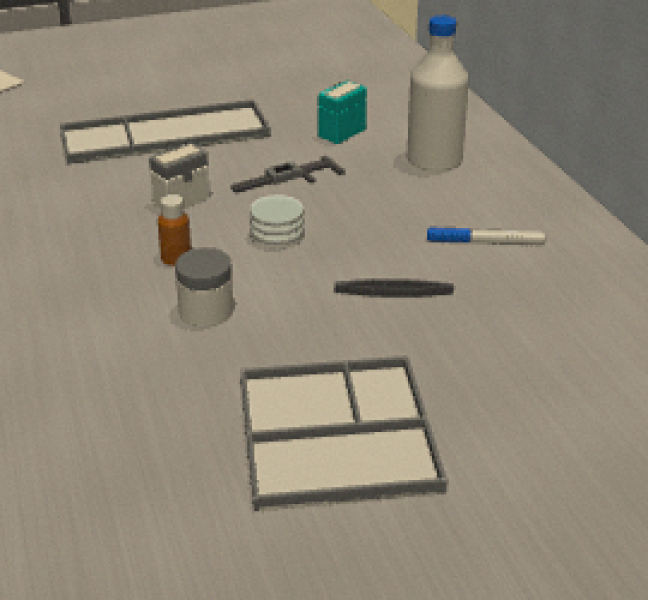

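Slide box look-alikes: the white one with the grey lid at scene (315,208) is the one meant. The turquoise one at (266,279) is a decoy, and the low-score hit at (216,180) is really the forceps. Next I fit poses from the outlines.

```bash
cat > fit.py <<'E'
from h import *
from scipy.optimize import minimize
def box(x0,x1,y0,y1,z0,z1): return np.array([[x,y,z] for x in(x0,x1) for y in(y0,y1) for z in(z0,z1)],float)/1000
def cyl(r,z0,z1): 
    a=np.linspace(0,2*np.pi,24,endpoint=False); return np.array([[r*np.cos(t),r*np.sin(t),z] for t in a for z in(z0,z1)])/1000
M={'square_tray':[box(-79,79,-81,81,0,14)],'long_tray':[box(-134,134,-46,46,0,14)],
'jar_mid':[cyl(28,0,60)],'vial_mid':[cyl(17,0,50),cyl(11,50,74)],'slide_box_mid':[box(-30,30,-18,18,0,64)],
'forceps_mid':[np.vstack([box(-23,23,-9,9,0,10),box(-62,62,-4,4,0,10)])],
'caliper_mid':[box(-70,70,-7,7,0,5),box(-20,20,-12,12,0,12),box(62,70,-32,14,0,5),box(20,27,-32,0,0,5)]}
K=4
def mask(p,m,s):
    c,q=np.cos(s[2]),np.sin(s[2]); im=np.zeros((384*K,512*K),np.uint8)
    for b in m:
        X=b@np.array([[c,q,0],[-q,c,0],[0,0,1]])+[s[0],s[1],0]
        cv2.fillConvexPoly(im,cv2.convexHull(((proj(p,X)+.5)*K).astype(np.float32)).round().astype(np.int32),1)
    return cv2.resize(im.astype(np.float32),(512,384),interpolation=cv2.INTER_AREA)
def fit(views,name,xy,yaws):
    """views: [(picture, region)]; returns list of (iou,x,y,yawdeg) best first"""
    def f(s):
        v=0
        for p,r in views:
            m=mask(p,M[name],s); v-=np.minimum(m,r).sum()/np.maximum(m,r).sum()
        return v/len(views)
    out=[]
    for y in yaws:
        s0=np.array([*xy,np.radians(y)])
        r=minimize(f,s0,method='Nelder-Mead',options=dict(initial_simplex=s0+np.array([[0,0,0],[.008,0,0],[0,.008,0],[0,0,.25]]),maxiter=70,xatol=3e-4,fatol=1e-4))
        out.append((round(-r.fun,3),*r.x[:2].round(4),round(float(np.degrees(r.x[2])),1)))
    return sorted(out,reverse=True)
def region(p,name,xyz):
    c=proj(p,xyz)[0]; best=None
    for d in robot.outline_of(p,name):
        g=np.array(d['region']); v,u=np.nonzero(g)
        if len(u) and np.hypot(u.mean()-c[0],v.mean()-c[1])<15 and best is None: best=g.astype(np.float32)
    return best
E
cat > f1.py <<'E'
from fit import *
P=[robot.camera('scene'),robot.camera('side')]
G={'square_tray':(.512,-.3185,0),'long_tray':(.4975,.2945,0),'jar_mid':(.451,-.106,.03),'vial_mid':(.4435,.0025,.037),'slide_box_mid':(.474,.1195,.032),'forceps_mid':(.641,-.137,.005),'caliper_mid':(.6085,.133,.006)}
for n,g in G.items():
    vs=[(p,region(p,n,g)) for p in P]; vs=[v for v in vs if v[1] is not None]
    ys=[0] if n[:3] in('jar','via') else range(0,360,45) if n[0]=='c' else range(0,180,30)
    print(n,len(vs),fit(vs,n,g[:2],ys)[:3] if vs else None)
E
python3 f1.py
```

```text
square_tray 2 [(np.float64(0.972), np.float64(0.5118), np.float64(-0.3183), 167.5), (np.float64(0.971), np.float64(0.5117), np.float64(-0.3186), 167.9), (np.float64(0.971), np.float64(0.5117), np.float64(-0.3186), -12.2)]
long_tray 2 [(np.float64(0.952), np.float64(0.4941), np.float64(0.2969), -2.7), (np.float64(0.951), np.float64(0.4941), np.float64(0.297), -2.8), (np.float64(0.951), np.float64(0.4938), np.float64(0.297), 177.3)]
jar_mid 2 [(np.float64(0.906), np.float64(0.4481), np.float64(-0.1077), 23.8)]
vial_mid 2 [(np.float64(0.863), np.float64(0.44), np.float64(-0.0009), 6.6)]
slide_box_mid 2 [(np.float64(0.88), np.float64(0.4739), np.float64(0.1175), 21.8), (np.float64(0.88), np.float64(0.4738), np.float64(0.1176), 22.0), (np.float64(0.88), np.float64(0.4737), np.float64(0.1176), 21.8)]
forceps_mid 2 [(np.float64(0.87), np.float64(0.642), np.float64(-0.1396), -21.1), (np.float64(0.869), np.float64(0.6416), np.float64(-0.1394), -21.3), (np.float64(0.869), np.float64(0.6416), np.float64(-0.1395), 158.9)]
caliper_mid 2 [(np.float64(0.753), np.float64(0.6092), np.float64(0.1338), 370.0), (np.float64(0.752), np.float64(0.6092), np.float64(0.1334), 10.6), (np.float64(0.751), np.float64(0.6088), np.float64(0.1342), 10.0)]
```

```bash
cat > poses.py <<'E'
ST=(.5118,-.3185,-12.2); LT=(.4941,.297,-2.8)
OBJ={'jar_mid':(.4481,-.1077,0),'vial_mid':(.440,-.0009,0),'slide_box_mid':(.4738,.1176,21.9),'forceps_mid':(.6418,-.1395,-21.1),'caliper_mid':(.609,.1338,10.2)}
import numpy as np
def bay(T,x,y):
    a=np.radians(T[2]); return T[0]+(x*np.cos(a)-y*np.sin(a))/1e3, T[1]+(x*np.sin(a)+y*np.cos(a))/1e3
E
python3 - <<'E'
from fit import *; from poses import *
tiles=[]
for c,crops in (('side',[(210,255,130,110),(180,140,130,110)]),('scene',[(180,90,130,110),(240,180,180,110)])):
    p=robot.camera(c); S=3; im=cv2.resize(p['pixels'][:,:,::-1],None,fx=S,fy=S,interpolation=3)
    def poly(X,col): cv2.polylines(im,[((proj(p,X)+.5)*S).round().astype(np.int32)],True,col,1)
    for T,bs in ((ST,[(0,-42,150,70),(-29,37,92,80),(48,37,54,80)]),(LT,[(-90,0,80,84),(42,0,176,84)])):
        for x,y,w,h in bs: poly([(*bay(T,x+a*w/2,y+b*h/2),.014) for a,b in((1,1),(1,-1),(-1,-1),(-1,1))],(0,0,255))
    for n,s in OBJ.items():
        for b in M[n]:
            a=np.radians(s[2]);cc,q=np.cos(a),np.sin(a)
            X=b@np.array([[cc,q,0],[-q,cc,0],[0,0,1]])+[s[0],s[1],0]
            cv2.polylines(im,[cv2.convexHull(((proj(p,X)+.5)*S).astype(np.float32)).round().astype(np.int32)],True,(0,255,0),1)
    tiles+= [cv2.resize(im[y*S:(y+h)*S,x*S:(x+w)*S],(400,300)) for x,y,w,h in crops]
cv2.imwrite('pics/ov.png',np.vstack([np.hstack(tiles[:2]),np.hstack(tiles[2:])]))
E
```

```text
(no output)
```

View pics/ov.png

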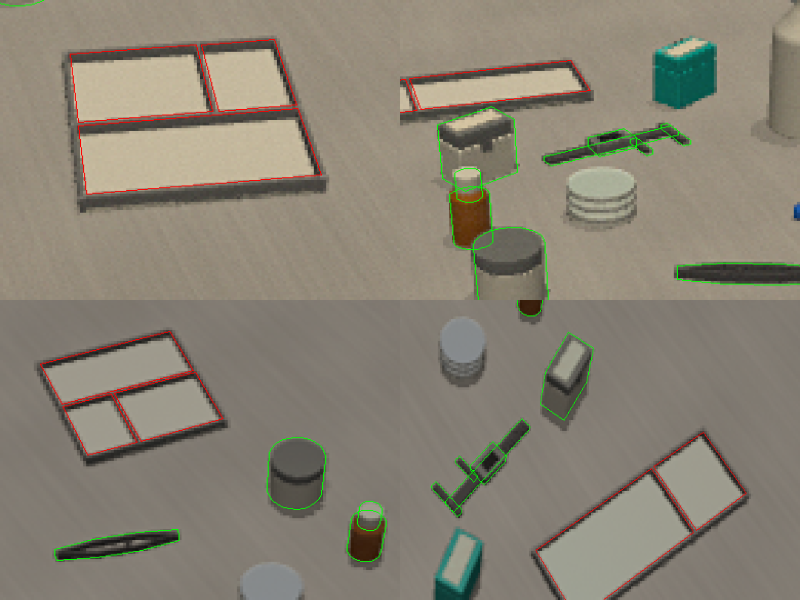

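The overlay confirms the fits. The red bays match the trays, the grey-lidded slide box is chosen with the turquoise one left alone, and the caliper and forceps headings are right. Now the planner.

```bash
cat > plan.py <<'E'
import sys; from h import *
def state():
    o=robot.get_obs(); r=R.from_quat(o['tool_rot']).as_matrix()
    return np.array([*o['position'],np.degrees(np.arctan2(r[1,0],r[0,0]))%360]),o
def go(cur,tgt,step=.04):
    """turn+z first if step given as-is: rows keep axes of the target yaw for xy moves"""
    d=np.array(tgt[:3])-cur[:3]; t=-(tgt[3]-cur[3]); a=np.radians(tgt[3])
    v=np.array([d[0]*np.cos(a)+d[1]*np.sin(a), d[0]*np.sin(a)-d[1]*np.cos(a), -d[2]])
    n=max(1,int(np.ceil(np.linalg.norm(v)/step)))
    if abs(t)>.05: print('  turn',round(t,1))
    r=(v/n).round(3); print('  %d x'%(n-1),r.tolist(),'last',(v-r*(n-1)).round(4).tolist())
    return np.array(tgt,float)
if __name__=='__main__':
    c,o=state(); print(c.round(4),'q6',round(o['q'][5],2))
    w=[float(x) for x in sys.argv[1:]]
    for i in range(0,len(w),5): c=go(c,w[i:i+4],w[i+4])
E
python3 -c "
from poses import *
for T,b in((ST,(0,-42)),(ST,(-29,37)),(ST,(48,37)),(LT,(42,9)),(LT,(-90,0))): print(np.round(bay(T,*b),4))"
python3 plan.py .6418 -.1395 .2 158.9 .04 .6418 -.1395 .06 158.9 .04
```

```text
[ 0.5029 -0.3596]
[ 0.4913 -0.2762]
[ 0.5665 -0.2925]
[0.5365 0.3039]
[0.4042 0.3014]
[  0.1677   0.602    0.2226 164.4262] q6 -0.18
  turn 5.5
  22 x [-0.031, -0.023, 0.001] last [-0.0272, -0.0152, 0.0006]
  3 x [0.0, 0.0, 0.035] last [0.0, 0.0, 0.035]
```

Request:
servo_tool(rows=[-1, 0, 0, 0, 5.5, -1, -0.031, -0.023, 0.001, 0, -1, -0.031, -0.023, 0.001, 0, -1, -0.031, -0.023, 0.001, 0, -1, -0.031, -0.023, 0.001, 0], newtons=15)

```text
time: 2.42
position: [0.2508, 0.4704, 0.2185]
tool_rot: [0.182, 0.983, 0.0, 0.0]
ft_force: [0.2, 0.7, -0.4]
grip_width: 0.087
grip_force: 0.0
```

Request:
servo_tool(rows=[-1, -0.031, -0.023, 0.001, 0, -1, -0.031, -0.023, 0.001, 0, -1, -0.031, -0.023, 0.001, 0, -1, -0.031, -0.023, 0.001, 0, -1, -0.031, -0.023, 0.001, 0])

```text
time: 2.83
position: [0.3545, 0.307, 0.2138]
tool_rot: [0.183, 0.983, 0.0, 0.0]
ft_force: [1.1, -0.7, 0.8]
grip_width: 0.0869
grip_force: 0.0
```

Request:
servo_tool(rows=[-1, -0.031, -0.023, 0.001, 0, -1, -0.031, -0.023, 0.001, 0, -1, -0.031, -0.023, 0.001, 0, -1, -0.031, -0.023, 0.001, 0, -1, -0.031, -0.023, 0.001, 0])

```text
time: 3.25
position: [0.4579, 0.1437, 0.2088]
tool_rot: [0.183, 0.983, 0.0, 0.0]
ft_force: [-0.1, 0.4, 0.9]
grip_width: 0.0872
grip_force: 0.0
```

Request:
servo_tool(rows=[-1, -0.031, -0.023, 0.001, 0, -1, -0.031, -0.023, 0.001, 0, -1, -0.031, -0.023, 0.001, 0, -1, -0.031, -0.023, 0.001, 0, -1, -0.031, -0.023, 0.001, 0])

```text
time: 3.67
position: [0.5611, -0.0194, 0.2037]
tool_rot: [0.183, 0.983, 0.0, 0.0]
ft_force: [0.5, 1.0, -0.3]
grip_width: 0.0872
grip_force: 0.0
```

Request:
servo_tool(rows=[-1, -0.031, -0.023, 0.001, 0, -1, -0.031, -0.023, 0.001, 0, -1, -0.031, -0.023, 0.001, 0, -1, -0.027, -0.015, 0.001, 0, -1, 0, 0, 0, 0])

```text
time: 4.08
position: [0.6462, -0.1455, 0.1995]
tool_rot: [0.185, 0.983, -0.002, 0.003]
ft_force: [0.5, 0.0, 1.0]
grip_width: 0.0871
grip_force: 0.0
```

```bash
cat > wr.py <<'E'
from fit import *; from plan import state
import sys
def wrist():
    _,o=state(); p=dict(robot.camera('wrist')); T=np.eye(4); T[:3,:3]=R.from_quat(o['tool_rot']).as_matrix(); T[:3,3]=o['position']
    W=np.linalg.inv(T@np.array(p['mount'])); q=dict(p); q['rvec']=cv2.Rodrigues(W[:3,:3])[0].ravel(); q['tvec']=W[:3,3]; return p,q
if __name__=='__main__':
    from poses import *
    n=sys.argv[1]; p,q=wrist(); s=OBJ[n]
    save(p,'w_'+n); r=None
    for d in robot.outline_of(p,n)[:2]:
        g=np.array(d['region']).astype(np.float32); v,u=np.nonzero(g); print(round(d['score'],2),len(u),u.mean().round(),v.mean().round(),'expect',proj(q,[s[0],s[1],.01])[0].round())
        print(fit([(q,g)],n,s[:2],[s[2]]))
E
python3 plan.py .6418 -.1395 .06 158.9 .04; python3 wr.py forceps_mid
```

```text
[ 6.462000e-01 -1.455000e-01  1.995000e-01  1.586683e+02] q6 -1.59
  turn -0.2
  3 x [0.002, 0.001, 0.035] last [0.0002, 0.001, 0.0345]
0.95 555 259.0 164.0 expect [259. 166.]
[(np.float64(0.425), np.float64(0.6421), np.float64(-0.1398), -20.9)]
```

The wrist view agrees with the fit to within 1 mm. Descending.

Request:
servo_tool(rows=[-1, 0, 0, 0.035, 0, -1, 0, 0, 0.035, 0, -1, 0, 0, 0.035, 0, -1, 0, 0, 0.035, 0, -1, 0, 0, 0, 0])

```text
time: 4.6
position: [0.6355, -0.1353, 0.0524]
tool_rot: [0.182, 0.983, 0.002, -0.008]
ft_force: [-2.3, 0.5, -0.4]
grip_width: 0.0873
grip_force: 0.0
```

Request:
servo_tool(rows=[-1, 0, 0, 0.02, 0, -1, 0, 0, 0.02, 0, -1, 0, 0, 0.01, 0, -1, 0, 0, 0, 0, -1, 0, 0, 0, 0])

```text
time: 5.02
position: [0.6422, -0.1386, 0.0107]
tool_rot: [0.183, 0.983, -0.0, 0.0]
ft_force: [0.5, -0.4, -0.6]
grip_width: 0.0869
grip_force: 0.0
```

```bash
python3 plan.py .6418 -.1395 .003 158.9 .04
```

```text
[ 6.422000e-01 -1.386000e-01  1.070000e-02  1.589641e+02] q6 -1.59
  turn 0.1
  0 x [0.0, -0.001, 0.008] last [0.0001, -0.001, 0.0077]
```

Request:
servo_tool(rows=[-1, 0, -0.001, 0.005, 0, -1, 0, 0, 0.0025, 0, -1, 0, 0, 0, 0, 1, 0, 0, 0, 0, 1, 0, 0, 0, 0])

```text
time: 5.43
position: [0.6419, -0.1401, 0.0025]
tool_rot: [0.183, 0.983, -0.0, 0.0]
ft_force: [-1.5, -0.5, 0.0]
grip_width: 0.0797
grip_force: 0.0
```

Request:
servo_tool(rows=[1, 0, 0, 0, 0, 1, 0, 0, 0, 0, 1, 0, 0, 0, 0, 1, 0, 0, 0, 0, 1, 0, 0, 0, 0])

```text
time: 5.85
position: [0.6416, -0.1399, 0.0021]
tool_rot: [0.183, 0.983, 0.0, -0.0]
ft_force: [-0.2, 1.2, -0.5]
grip_width: 0.0485
grip_force: 0.0
```

Request:
servo_tool(rows=[1, 0, 0, 0, 0, 1, 0, 0, 0, 0, 1, 0, 0, 0, 0, 1, 0, 0, 0, 0, 1, 0, 0, 0, 0])

```text
time: 6.27
position: [0.6416, -0.1399, 0.002]
tool_rot: [0.183, 0.983, 0.0, -0.0]
ft_force: [-0.4, 0.5, -0.0]
grip_width: 0.0182
grip_force: 15.0
```

Request:
servo_tool(rows=[1, 0, 0, -0.01, 0, 1, 0, 0, -0.02, -3, 1, 0, 0, -0.02, -3, 1, 0, 0, -0.02, -2.9, 1, 0, 0, -0.008, 0])

```text
time: 6.68
position: [0.6433, -0.1406, 0.0835]
tool_rot: [0.106, 0.994, -0.001, 0.002]
ft_force: [0.8, 0.8, -0.1]
grip_width: 0.0175
grip_force: 15.0
```

```bash
python3 plan.py .5029 -.3596 .080 167.8 .03
```

```text
[ 6.433000e-01 -1.406000e-01  8.350000e-02  1.678818e+02] q6 -1.74
  turn 0.1
  8 x [0.01, -0.027, 0.0] last [0.011, -0.0277, 0.0035]
```

Request:
servo_tool(rows=[1, 0.005, -0.015, 0, 0, 1, 0.01, -0.027, 0, 0, 1, 0.01, -0.027, 0, 0, 1, 0.01, -0.027, 0, 0, 1, 0.01, -0.027, 0, 0])

```text
time: 7.1
position: [0.5695, -0.2518, 0.079]
tool_rot: [0.107, 0.994, 0.0, -0.001]
ft_force: [0.3, -0.1, -1.1]
grip_width: 0.0179
grip_force: 15.0
```

Request:
servo_tool(rows=[1, 0.01, -0.027, 0, 0, 1, 0.01, -0.027, 0, 0, 1, 0.01, -0.027, 0, 0, 1, 0.01, -0.025, 0, 0, 1, 0.005, -0.013, 0, 0])

```text
time: 7.52
position: [0.4996, -0.3603, 0.0791]
tool_rot: [0.108, 0.994, 0.0, -0.001]
ft_force: [-0.3, -0.1, -0.3]
grip_width: 0.0174
grip_force: 15.0
```

Request:
servo_tool(rows=[1, 0, 0, 0.02, 0, 1, 0, 0, 0.02, 0, 1, 0, 0, 0.01, 0, 1, 0, 0, 0, 0, 1, 0, 0, 0, 0])

```text
time: 7.93
position: [0.5021, -0.3568, 0.0292]
tool_rot: [0.106, 0.994, 0.001, -0.001]
ft_force: [0.4, -0.1, -0.8]
grip_width: 0.0177
grip_force: 15.0
```

```bash
python3 plan.py .5029 -.3596 .0075 167.8 .03
```

```text
[ 5.021000e-01 -3.568000e-01  2.920000e-02  1.678333e+02] q6 -2.16
  0 x [-0.001, -0.003, 0.022] last [-0.0013, -0.0026, 0.0217]
```

Request:
servo_tool(rows=[1, -0.001, -0.003, 0.01, 0, 1, 0, 0, 0.008, 0, 1, 0, 0, 0.0045, 0, 1, 0, 0, 0, 0, 1, 0, 0, 0, 0])

```text
time: 8.35
position: [0.5029, -0.3604, 0.0073]
tool_rot: [0.106, 0.994, 0.0, -0.0]
ft_force: [0.7, 0.5, -1.0]
grip_width: 0.0174
grip_force: 15.0
```

Request:
servo_tool(rows=[0.3, 0, 0, 0, 0, 0.3, 0, 0, 0, 0, 0.3, 0, 0, 0, 0, 0.3, 0, 0, 0, 0, 0.3, 0, 0, -0.005, 0])

```text
time: 8.77
position: [0.5026, -0.3603, 0.0122]
tool_rot: [0.106, 0.994, 0.0, -0.001]
ft_force: [-0.3, 0.6, -1.0]
grip_width: 0.0302
grip_force: 0.0
```

Request:
servo_tool(rows=[0.3, 0, 0, -0.015, 0, 0.3, 0, 0, -0.025, 0, -1, 0, 0, -0.03, 0, -1, 0, 0, -0.02, 0, -1, 0, 0, 0, 0])

```text
time: 9.18
position: [0.5055, -0.3631, 0.1078]
tool_rot: [0.106, 0.994, -0.003, 0.004]
ft_force: [0.2, -0.3, -0.5]
grip_width: 0.043
grip_force: 0.0
```

```bash
python3 plan.py .4481 -.1077 .120 167.8 .04
python3 - <<'E'
from fit import *
P=robot.camera('side');save(P,'s2')
for d in robot.place_of(P,'forceps_mid'): print(d)
for n,g in (('forceps_mid',(.503,-.36,.009)),('jar_mid',(.448,-.1077,.03))):
    r=region(P,n,g); print(n, fit([(P,r)],n,g[:2],[-12]) if r is not None else None)
im=P['pixels'][240:370,220:420,::-1]; cv2.imwrite('pics/s2c.png',cv2.resize(im,None,fx=3,fy=3,interpolation=3))
E
```

```text
[ 5.055000e-01 -3.631000e-01  1.078000e-01  1.678415e+02] q6 -2.16
  6 x [0.016, 0.034, -0.002] last [0.0141, 0.0335, -0.0002]
{'at': [0.502, -0.36, 0.0144], 'score': 0.94}
forceps_mid [(np.float64(0.931), np.float64(0.5036), np.float64(-0.356), -12.8)]
jar_mid None
```

View pics/s2c.png

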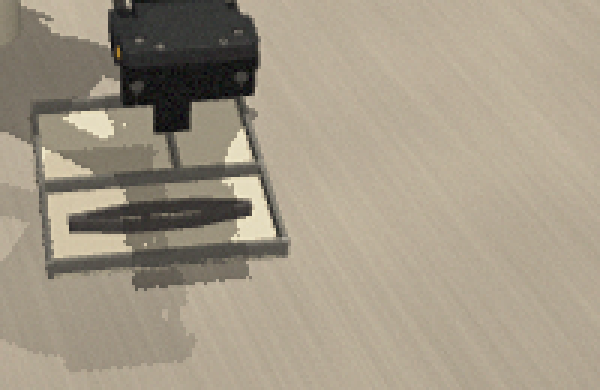

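The forceps lie flat in the long bay, clear of the ribs (pixels about (70–250, 200–232) in the crop). The jar is next.

Request:
servo_tool(rows=[-1, 0.01, 0.022, -0.015, 0, -1, 0.016, 0.035, 0, 0, -1, 0.016, 0.035, 0, 0, -1, 0.016, 0.035, 0, 0, -1, 0.016, 0.035, 0, 0])

```text
time: 9.8
position: [0.4632, -0.1847, 0.1162]
tool_rot: [0.107, 0.994, 0.001, -0.001]
ft_force: [-0.7, 0.2, -1.5]
grip_width: 0.0851
grip_force: 0.0
```

Request:
servo_tool(rows=[-1, 0.016, 0.035, 0, 0, -1, 0.012, 0.026, 0, 0, -1, 0.005, 0.012, 0, 0, -1, 0, 0, 0, 0, -1, 0, 0, 0, 0])

```text
time: 10.22
position: [0.4486, -0.1088, 0.1172]
tool_rot: [0.105, 0.994, -0.0, 0.0]
ft_force: [0.6, -0.2, -0.3]
grip_width: 0.0869
grip_force: 0.0
```

```bash
python3 plan.py .4485 -.1075 .020 167.8 .03; python3 wr.py jar_mid
```

```text
[ 4.486000e-01 -1.088000e-01  1.172000e-01  1.679131e+02] q6 -1.84
  turn 0.1
  3 x [0.0, 0.0, 0.024] last [0.0004, 0.0012, 0.0252]
0.6 4220 257.0 201.0 expect [257. 190.]
[(np.float64(0.951), np.float64(0.4481), np.float64(-0.1075), 5.2)]
```

Request:
servo_tool(rows=[-1, 0, 0.001, 0.025, 0, -1, 0, 0, 0.03, 0, -1, 0, 0, 0.025, 0, -1, 0, 0, 0.012, 0, -1, 0, 0, 0.005, 0], newtons=25)

```text
time: 10.73
position: [0.4482, -0.109, 0.0183]
tool_rot: [0.107, 0.994, 0.0, -0.001]
ft_force: [0.4, -0.6, 0.9]
grip_width: 0.0869
grip_force: 0.0
```

Request:
servo_tool(rows=[-1, 0, 0, 0, 0, 1, 0, 0, 0, 0, 1, 0, 0, 0, 0, 1, 0, 0, 0, 0, 1, 0, 0, 0, 0])

```text
time: 11.15
position: [0.4488, -0.1078, 0.0214]
tool_rot: [0.106, 0.994, -0.0, 0.001]
ft_force: [0.0, 0.2, 0.1]
grip_width: 0.0679
grip_force: 0.0
```

Request:
servo_tool(rows=[1, 0, 0, 0, 0, 1, 0, 0, 0, 0, 1, 0, 0, 0, 0, 1, 0, 0, 0, 0, 1, 0, 0, 0, 0])

```text
time: 11.57
position: [0.4484, -0.1074, 0.021]
tool_rot: [0.106, 0.994, -0.0, 0.0]
ft_force: [0.3, 1.8, 7.1]
grip_width: 0.0549
grip_force: 24.9
```

Request:
servo_tool(rows=[1, 0, 0, -0.01, 0, 1, 0, 0, -0.02, 0, 1, 0, 0, -0.02, 0, 1, 0, 0, -0.02, 0, 1, 0, 0, -0.01, 0])

```text
time: 11.98
position: [0.4486, -0.1076, 0.1027]
tool_rot: [0.106, 0.994, -0.0, 0.001]
ft_force: [1.1, 1.0, -1.1]
grip_width: 0.055
grip_force: 25.0
```

```bash
python3 plan.py .4913 -.2762 .10 167.8 .03
```

```text
[ 4.486000e-01 -1.076000e-01  1.027000e-01  1.678427e+02] q6 -1.84
  5 x [-0.013, -0.026, 0.0] last [-0.0123, -0.0258, 0.0027]
```

Request:
servo_tool(rows=[1, -0.007, -0.014, 0, 0, 1, -0.013, -0.026, 0, 0, 1, -0.013, -0.026, 0, 0, 1, -0.013, -0.026, 0, 0, 1, -0.013, -0.026, 0, 0])

```text
time: 12.4
position: [0.4808, -0.2362, 0.101]
tool_rot: [0.106, 0.994, 0.0, -0.0]
ft_force: [0.1, 0.8, -0.4]
grip_width: 0.0545
grip_force: 25.0
```

Request:
servo_tool(rows=[1, -0.011, -0.022, 0, 0, 1, -0.0075, -0.016, 0, 0, 1, 0, 0, 0.015, 0, 1, 0, 0, 0.02, 0, 1, 0, 0, 0.015, 0])

```text
time: 12.82
position: [0.4905, -0.2765, 0.05]
tool_rot: [0.106, 0.994, 0.0, -0.0]
ft_force: [-0.1, -0.3, -1.1]
grip_width: 0.0551
grip_force: 25.0
```

Request:
servo_tool(rows=[1, 0, 0, 0, 0, 1, 0, 0, 0, 0, 1, 0, 0, 0, 0, 1, 0, 0, 0, 0, 1, 0, 0, 0, 0])

```text
time: 13.23
position: [0.4917, -0.2766, 0.0517]
tool_rot: [0.106, 0.994, -0.001, 0.001]
ft_force: [0.1, -0.1, -1.3]
grip_width: 0.0553
grip_force: 25.0
```

```bash
python3 plan.py .4913 -.2762 .0255 167.8 .03
```

```text
[ 4.917000e-01 -2.766000e-01  5.170000e-02  1.678455e+02] q6 -2.07
  0 x [0.0, 0.0, 0.026] last [0.0005, 0.0003, 0.0262]
```

Request:
servo_tool(rows=[1, 0, 0, 0.012, 0, 1, 0, 0, 0.009, 0, 1, 0, 0, 0.005, 0, 1, 0, 0, 0, 0, 1, 0, 0, 0, 0])

```text
time: 13.65
position: [0.4907, -0.2758, 0.0241]
tool_rot: [0.106, 0.994, 0.0, -0.0]
ft_force: [0.5, 0.9, 3.0]
grip_width: 0.0549
grip_force: 25.0
```

Request:
servo_tool(rows=[-1, 0, 0, 0, 0, -1, 0, 0, 0, 0, -1, 0, 0, 0, 0, -1, 0, 0, 0, 0, -1, 0, 0, 0, 0])

```text
time: 14.07
position: [0.491, -0.2764, 0.0244]
tool_rot: [0.106, 0.994, -0.0, -0.0]
ft_force: [-0.9, -0.7, -0.6]
grip_width: 0.0801
grip_force: 0.0
```

Request:
servo_tool(rows=[-1, 0, 0, -0.015, 0, -1, 0, 0, -0.025, 0, -1, 0, 0, -0.03, 0, -1, 0, 0, -0.02, 0, -1, 0, 0, -0.01, 0])

```text
time: 14.48
position: [0.4922, -0.2773, 0.1273]
tool_rot: [0.106, 0.994, -0.001, 0.002]
ft_force: [0.3, -0.1, -0.7]
grip_width: 0.087
grip_force: 0.0
```

```bash
python3 plan.py .441 .0005 .125 167.8 .04
```

```text
[ 4.922000e-01 -2.773000e-01  1.273000e-01  1.678332e+02] q6 -2.07
  7 x [0.014, 0.033, 0.0] last [0.0108, 0.0297, 0.0023]
```

Request:
servo_tool(rows=[-1, 0.007, 0.016, 0, 0, -1, 0.014, 0.034, 0, 0, -1, 0.014, 0.034, 0, 0, -1, 0.014, 0.034, 0, 0, -1, 0.014, 0.034, 0, 0])

```text
time: 14.9
position: [0.4605, -0.113, 0.1241]
tool_rot: [0.107, 0.994, 0.0, -0.0]
ft_force: [0.6, 1.0, 0.2]
grip_width: 0.0871
grip_force: 0.0
```

Request:
servo_tool(rows=[-1, 0.014, 0.034, 0, 0, -1, 0.014, 0.034, 0, 0, -1, 0.012, 0.028, 0, 0, -1, 0.005, 0.013, 0, 0, -1, 0, 0, 0, 0])

```text
time: 15.32
position: [0.4381, 0.0047, 0.1241]
tool_rot: [0.104, 0.995, 0.0, -0.002]
ft_force: [0.2, -1.0, -0.2]
grip_width: 0.0871
grip_force: 0.0
```

Request:
servo_tool(rows=[-1, 0, 0, 0, 0, -1, 0, 0, 0, 0, -1, 0, 0, 0, 0])

```text
time: 15.57
position: [0.4412, 0.0005, 0.1244]
tool_rot: [0.107, 0.994, -0.0, 0.0]
ft_force: [0.0, -0.2, 0.9]
grip_width: 0.087
grip_force: 0.0
```

```bash
python3 wr.py vial_mid; python3 plan.py .441 .0005 .016 167.8 .04
```

```text
0.68 1626 255.0 198.0 expect [254. 188.]
[(np.float64(0.937), np.float64(0.4414), np.float64(-0.0004), -0.9)]
[4.410000e-01 6.000000e-04 1.245000e-01 1.677264e+02] q6 -1.61
  turn -0.1
  2 x [-0.0, -0.0, 0.036] last [-0.0, -0.0, 0.0365]
```

Request:
servo_tool(rows=[-1, 0, 0, 0.025, 0, -1, 0, 0, 0.035, 0, -1, 0, 0, 0.028, 0, -1, 0, 0, 0.015, 0, 0, 0, 0, 0.006, 0], newtons=18)

```text
time: 16.08
position: [0.4395, 0.001, 0.0133]
tool_rot: [0.107, 0.994, 0.0, -0.002]
ft_force: [-0.1, 0.6, -0.4]
grip_width: 0.0848
grip_force: 0.0
```

Request:
servo_tool(rows=[1, 0, 0, 0, 0, 1, 0, 0, 0, 0, 1, 0, 0, 0, 0, 1, 0, 0, 0, 0, 1, 0, 0, 0, 0])

```text
time: 16.5
position: [0.4412, 0.0015, 0.0165]
tool_rot: [0.106, 0.994, -0.0, 0.001]
ft_force: [-0.4, 0.3, 0.5]
grip_width: 0.0545
grip_force: 0.0
```

Request:
servo_tool(rows=[1, 0, 0, 0, 0, 1, 0, 0, 0, 0, 1, 0, 0, 0, 0, 1, 0, 0, 0, 0, 1, 0, 0, 0, 0])

```text
time: 16.92
position: [0.4406, 0.0016, 0.0158]
tool_rot: [0.106, 0.994, -0.0, 0.0]
ft_force: [-0.8, -0.5, 4.5]
grip_width: 0.0331
grip_force: 18.0
```

Request:
servo_tool(rows=[1, 0, 0, -0.012, 0, 1, 0, 0, -0.025, 0, 1, 0, 0, -0.03, 0, 1, 0, 0, -0.025, 0, 1, 0, 0, -0.012, 0])

```text
time: 17.33
position: [0.4413, 0.0015, 0.1218]
tool_rot: [0.106, 0.994, -0.0, 0.002]
ft_force: [0.1, 1.2, -0.9]
grip_width: 0.0336
grip_force: 18.0
```

```bash
python3 plan.py .5665 -.2925 .12 167.8 .03
```

```text
[4.41300e-01 1.50000e-03 1.21800e-01 1.67839e+02] q6 -1.61
  10 x [-0.017, -0.024, 0.0] last [-0.0145, -0.0209, 0.0018]
```

Request:
servo_tool(rows=[1, -0.009, -0.013, 0, 0, 1, -0.017, -0.024, 0, 0, 1, -0.017, -0.024, 0, 0, 1, -0.017, -0.024, 0, 0, 1, -0.017, -0.024, 0, 0])

```text
time: 17.75
position: [0.4928, -0.1221, 0.1194]
tool_rot: [0.106, 0.994, 0.0, -0.0]
ft_force: [0.4, 0.9, -0.5]
grip_width: 0.0335
grip_force: 18.0
```

Request:
servo_tool(rows=[1, -0.017, -0.024, 0, 0, 1, -0.017, -0.024, 0, 0, 1, -0.017, -0.024, 0, 0, 1, -0.017, -0.024, 0, 0, 1, -0.017, -0.024, 0, 0])

```text
time: 18.17
position: [0.5504, -0.2574, 0.119]
tool_rot: [0.106, 0.994, 0.0, -0.001]
ft_force: [0.5, -0.2, -1.2]
grip_width: 0.0333
grip_force: 18.0
```

Request:
servo_tool(rows=[1, -0.015, -0.021, 0, 0, 1, -0.0075, -0.011, 0, 0, 1, 0, 0, 0, 0, 1, 0, 0, 0, 0, 1, 0, 0, 0, 0])

```text
time: 18.58
position: [0.5645, -0.2907, 0.1188]
tool_rot: [0.106, 0.994, 0.001, -0.001]
ft_force: [-0.4, 1.0, -0.3]
grip_width: 0.0331
grip_force: 18.0
```

Request:
servo_tool(rows=[1, 0, 0, 0.015, 0, 1, 0, 0, 0.025, 0, 1, 0, 0, 0.02, 0, 1, 0, 0, 0.01, 0, 1, 0, 0, 0, 0])

```text
time: 19.0
position: [0.5636, -0.2896, 0.047]
tool_rot: [0.105, 0.994, 0.002, -0.003]
ft_force: [-0.8, 1.0, -1.2]
grip_width: 0.0334
grip_force: 18.0
```

```bash
python3 plan.py .5665 -.2925 .020 167.8 .03
```

```text
[ 5.636000e-01 -2.896000e-01  4.700000e-02  1.678928e+02] q6 -2.01
  turn 0.1
  0 x [-0.003, -0.002, 0.027] last [-0.0034, -0.0022, 0.027]
```

Request:
servo_tool(rows=[1, -0.002, -0.001, 0.01, 0, 1, 0, 0, 0.01, 0, 1, 0, 0, 0.004, 0, 1, 0, 0, 0, 0, 1, 0, 0, 0, 0])

```text
time: 19.42
position: [0.5675, -0.2938, 0.0255]
tool_rot: [0.106, 0.994, 0.0, -0.0]
ft_force: [0.3, -1.4, -0.1]
grip_width: 0.0335
grip_force: 18.0
```

```bash
python3 plan.py .5665 -.2925 .020 167.8 .03
```

```text
[ 5.675000e-01 -2.938000e-01  2.550000e-02  1.678244e+02] q6 -2.01
  0 x [0.001, 0.001, 0.006] last [0.0013, 0.0011, 0.0055]
```

Request:
servo_tool(rows=[1, 0, 0, 0.004, 0, 1, 0, 0, 0.0015, 0, 1, 0, 0, 0, 0, 1, 0, 0, 0, 0, 1, 0, 0, 0, 0])

```text
time: 19.83
position: [0.5676, -0.2938, 0.0202]
tool_rot: [0.106, 0.994, -0.0, 0.0]
ft_force: [0.0, 0.4, -0.6]
grip_width: 0.0336
grip_force: 18.0
```

Request:
servo_tool(rows=[-0.3, 0, 0, 0, 0, -0.3, 0, 0, 0, 0, -0.3, 0, 0, 0, 0, -0.3, 0, 0, 0, 0, -0.3, 0, 0, 0, 0])

```text
time: 20.25
position: [0.5676, -0.2938, 0.0201]
tool_rot: [0.106, 0.994, -0.0, 0.0]
ft_force: [-0.2, -0.4, -0.9]
grip_width: 0.0543
grip_force: 0.0
```

Request:
servo_tool(rows=[-0.3, 0, 0, -0.015, 0, -0.3, 0, 0, -0.025, 0, -0.3, 0, 0, -0.03, 0, -0.3, 0, 0, -0.03, 0, -1, 0, 0, -0.015, 0])

```text
time: 20.67
position: [0.5691, -0.2949, 0.1388]
tool_rot: [0.106, 0.994, -0.001, 0.002]
ft_force: [1.2, -0.1, 0.3]
grip_width: 0.0588
grip_force: 0.0
```

```bash
python3 plan.py .5665 -.2925 .135 167.8 .04 .609 .1338 .135 167.8 .04
python3 - <<'E'
from fit import *
P=robot.camera('scene');save(P,'s3')
for n in('jar_mid','vial_mid','caliper_mid'): print(n,[(np.round(d['at'],3),round(d['score'],2)) for d in robot.place_of(P,n)[:2]])
cv2.imwrite('pics/s3c.png',cv2.resize(P['pixels'][80:340,150:430,::-1],None,fx=2.2,fy=2.2,interpolation=3))
E
```

```text
[ 5.691000e-01 -2.949000e-01  1.388000e-01  1.678342e+02] q6 -2.01
  0 x [0.003, 0.002, 0.004] last [0.003, 0.0018, 0.0038]
  10 x [0.004, 0.039, -0.0] last [0.0085, 0.0357, 0.0]
jar_mid [(array([ 0.489, -0.28 ,  0.031]), 0.6)]
vial_mid []
caliper_mid [(array([0.614, 0.134, 0.004]), 0.93)]
```

View pics/s3c.png

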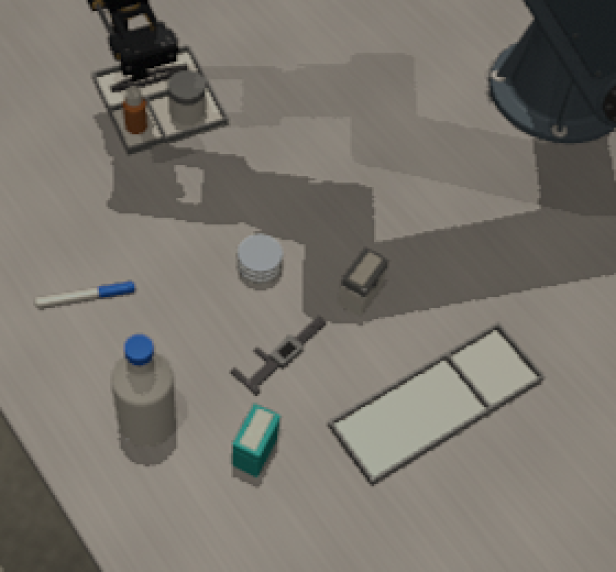

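The jar and bottle stand in their bays at crop (187,97) and (135,112). The rest of the scene is unchanged. The caliper is next.

Request:
servo_tool(rows=[-1, 0, 0, 0, -5.6, -1, 0, 0, 0, -5.6, -1, 0, 0, 0, -5.6, -1, 0, 0, 0, -5.6, -1, -0.005, 0.018, 0, 0], newtons=15)

```text
time: 21.28
position: [0.5684, -0.2776, 0.1327]
tool_rot: [-0.089, 0.996, -0.0, -0.001]
ft_force: [1.1, -1.0, 0.4]
grip_width: 0.0866
grip_force: 0.0
```

Request:
servo_tool(rows=[-1, -0.011, 0.039, 0, 0, -1, -0.011, 0.039, 0, 0, -1, -0.011, 0.039, 0, 0, -1, -0.011, 0.039, 0, 0, -1, -0.011, 0.039, 0, 0])

```text
time: 21.7
position: [0.5871, -0.0714, 0.1327]
tool_rot: [-0.089, 0.996, 0.001, -0.002]
ft_force: [-0.3, 0.6, -1.2]
grip_width: 0.087
grip_force: 0.0
```

Request:
servo_tool(rows=[-1, -0.011, 0.039, 0, 0, -1, -0.011, 0.039, 0, 0, -1, -0.011, 0.039, 0, 0, -1, -0.011, 0.039, 0, 0, -1, -0.0085, 0.03, 0, 0])

```text
time: 22.12
position: [0.6056, 0.122, 0.1327]
tool_rot: [-0.09, 0.996, 0.0, -0.002]
ft_force: [1.0, -0.9, -0.8]
grip_width: 0.0867
grip_force: 0.0
```

Request:
servo_tool(rows=[-1, -0.004, 0.0145, 0, 0, -1, 0, 0, 0, 0, -1, 0, 0, 0, 0, -1, 0, 0, 0, 0, -1, 0, 0, 0, 0])

```text
time: 22.53
position: [0.6086, 0.1319, 0.1345]
tool_rot: [-0.088, 0.996, -0.0, -0.001]
ft_force: [-0.1, 0.1, 0.8]
grip_width: 0.0871
grip_force: 0.0
```

```bash
python3 wr.py caliper_mid; python3 plan.py .609 .1338 .04 190.2 .04
```

```text
0.85 2606 254.0 188.0 expect [257. 188.]
[(np.float64(0.948), np.float64(0.6082), np.float64(0.1331), 10.6)]
[6.088000e-01 1.320000e-01 1.349000e-01 1.900868e+02] q6 -1.71
  turn -0.1
  2 x [-0.0, 0.001, 0.032] last [-0.0005, -0.0003, 0.0309]
```

Request:
servo_tool(rows=[-1, 0, 0.0015, 0.025, -0.4, -1, 0, 0, 0.035, 0, -1, 0, 0, 0.03, 0, -1, 0, 0, 0.018, 0, -1, 0, 0, 0.01, 0])

```text
time: 23.05
position: [0.6068, 0.1339, 0.0143]
tool_rot: [-0.092, 0.996, 0.0, -0.002]
ft_force: [0.6, 0.2, -0.8]
grip_width: 0.0869
grip_force: 0.0
```

Request:
servo_tool(rows=[-1, 0, 0, 0.005, 0, -1, 0, 0, 0, 0, -1, 0, 0, 0, 0, -1, 0, 0, 0, 0])

```text
time: 23.38
position: [0.6098, 0.1352, 0.0136]
tool_rot: [-0.092, 0.996, -0.0, 0.001]
ft_force: [-0.4, -0.1, 0.4]
grip_width: 0.0872
grip_force: 0.0
```

```bash
python3 plan.py .6085 .1334 .003 190.4 .04
```

```text
[6.098000e-01 1.352000e-01 1.360000e-02 1.906118e+02] q6 -1.72
  turn 0.2
  0 x [0.002, -0.001, 0.011] last [0.0016, -0.0015, 0.0106]
```

Request:
servo_tool(rows=[-1, 0.001, -0.001, 0.006, 0, -1, 0, 0, 0.003, 0, 0, 0, 0, 0, 0, 1, 0, 0, 0, 0, 1, 0, 0, 0, 0])

```text
time: 23.8
position: [0.6077, 0.1342, 0.0031]
tool_rot: [-0.093, 0.996, 0.0, 0.0]
ft_force: [-0.2, 0.6, -0.2]
grip_width: 0.0744
grip_force: 0.0
```

Request:
servo_tool(rows=[1, 0, 0, 0, 0, 1, 0, 0, 0, 0, 1, 0, 0, 0, 0, 1, 0, 0, 0, 0, 1, 0, 0, 0, 0])

```text
time: 24.22
position: [0.6077, 0.1341, 0.0031]
tool_rot: [-0.093, 0.996, -0.0, 0.0]
ft_force: [0.4, -0.4, -0.7]
grip_width: 0.042
grip_force: 0.0
```

Request:
servo_tool(rows=[1, 0, 0, 0, 0, 1, 0, 0, 0, 0, 1, 0, 0, 0, 0, 1, 0, 0, 0, 0, 1, 0, 0, 0, 0])

```text
time: 24.63
position: [0.6077, 0.1341, 0.0031]
tool_rot: [-0.093, 0.996, -0.0, 0.0]
ft_force: [0.4, 0.0, 0.4]
grip_width: 0.0239
grip_force: 15.0
```

Request:
servo_tool(rows=[1, 0, 0, -0.012, 0, 1, 0, 0, -0.025, 0, 1, 0, 0, -0.03, 0, 1, 0, 0, -0.02, 4.5, 1, 0, 0, -0.01, 4.5])

```text
time: 25.05
position: [0.6094, 0.1343, 0.1039]
tool_rot: [-0.012, 1.0, 0.0, 0.003]
ft_force: [-0.3, 0.3, -1.3]
grip_width: 0.0238
grip_force: 15.0
```

Request:
servo_tool(rows=[1, 0, 0, 0, 4.4, 1, 0, 0, 0, 0, 1, 0, 0, 0, 0])

```text
time: 25.3
position: [0.6074, 0.1342, 0.1006]
tool_rot: [0.023, 1.0, -0.0, -0.0]
ft_force: [0.1, -0.3, -1.1]
grip_width: 0.0236
grip_force: 15.0
```

```bash
python3 plan.py .5365 .3039 .1 177.2 .03
```

```text
[6.074000e-01 1.342000e-01 1.006000e-01 1.773445e+02] q6 -1.49
  turn 0.1
  6 x [0.011, 0.024, 0.0] last [0.0131, 0.0221, 0.0006]
```

Total is (0.079, 0.166).

Request:
servo_tool(rows=[1, 0.006, 0.013, 0, 0, 1, 0.012, 0.025, 0, 0, 1, 0.012, 0.025, 0, 0, 1, 0.012, 0.025, 0, 0, 1, 0.012, 0.025, 0, 0])

```text
time: 25.72
position: [0.5574, 0.2512, 0.0992]
tool_rot: [0.024, 1.0, -0.0, -0.001]
ft_force: [0.4, 0.3, -2.2]
grip_width: 0.0237
grip_force: 15.0
```

Request:
servo_tool(rows=[1, 0.012, 0.025, 0, 0, 1, 0.009, 0.019, 0, 0, 1, 0.004, 0.009, 0, 0, 1, 0, 0, 0.015, 0, 1, 0, 0, 0.025, 0])

```text
time: 26.13
position: [0.5383, 0.3058, 0.0619]
tool_rot: [0.023, 1.0, 0.001, 0.003]
ft_force: [1.0, -0.2, -0.8]
grip_width: 0.0238
grip_force: 15.0
```

Request:
servo_tool(rows=[1, 0, 0, 0.02, 0, 1, 0, 0, 0.01, 0, 1, 0, 0, 0, 0, 1, 0, 0, 0, 0, 1, 0, 0, 0, 0])

```text
time: 26.55
position: [0.5377, 0.3039, 0.0309]
tool_rot: [0.024, 1.0, 0.0, 0.001]
ft_force: [-0.1, -0.3, -1.2]
grip_width: 0.0237
grip_force: 15.0
```

```bash
python3 plan.py .5365 .3039 .0075 177.2 .03
```

```text
[5.377000e-01 3.039000e-01 3.090000e-02 1.772178e+02] q6 -1.19
  0 x [0.001, -0.0, 0.023] last [0.0012, -0.0, 0.0234]
```

Request:
servo_tool(rows=[1, 0.001, 0, 0.011, 0, 1, 0, 0, 0.008, 0, 1, 0, 0, 0.004, 0, 1, 0, 0, 0, 0, 1, 0, 0, 0, 0])

```text
time: 26.97
position: [0.5357, 0.3037, 0.0068]
tool_rot: [0.024, 1.0, -0.0, -0.0]
ft_force: [0.5, 0.6, -0.8]
grip_width: 0.0238
grip_force: 15.0
```

Request:
servo_tool(rows=[0.3, 0, 0, 0, 0, 0.3, 0, 0, 0, 0, 0.3, 0, 0, 0, 0, 0.3, 0, 0, 0, 0, 0.3, 0, 0, -0.004, 0])

```text
time: 27.38
position: [0.5354, 0.3036, 0.0107]
tool_rot: [0.024, 1.0, -0.0, -0.001]
ft_force: [-0.7, 0.2, -0.0]
grip_width: 0.0305
grip_force: 0.0
```

Request:
servo_tool(rows=[0.3, 0, 0, -0.015, 0, 0.3, 0, 0, -0.025, 0, -1, 0, 0, -0.035, 0, -1, 0, 0, -0.03, 0, -1, 0, 0, -0.015, 0])

```text
time: 27.8
position: [0.5378, 0.3046, 0.1353]
tool_rot: [0.024, 1.0, 0.001, 0.003]
ft_force: [0.8, -0.1, 0.3]
grip_width: 0.0432
grip_force: 0.0
```

Request:
servo_tool(rows=[-1, 0, 0, 0, -6, -1, 0, 0, 0, -6, -1, 0, 0, 0, -6, -1, 0, 0, 0, -6, -1, 0, 0, 0, -0.7])

```text
time: 28.22
position: [0.5358, 0.3038, 0.1316]
tool_rot: [-0.191, 0.982, 0.0, 0.0]
ft_force: [0.3, 0.2, -0.3]
grip_width: 0.0757
grip_force: 0.0
```

```bash
python3 plan.py .4738 .1176 .13 201.9 .04
```

```text
[5.358000e-01 3.038000e-01 1.316000e-01 2.020581e+02] q6 -1.62
  turn 0.2
  4 x [0.025, -0.03, 0.0] last [0.027, -0.0296, 0.0016]
```

Total is (0.127, -0.150).

Request:
servo_tool(rows=[-1, 0.013, -0.015, 0, 0, -1, 0.025, -0.03, 0, 0, -1, 0.027, -0.032, 0, 0, -1, 0.025, -0.03, 0, 0, -1, 0.022, -0.026, 0, 0])

```text
time: 28.63
position: [0.4804, 0.1371, 0.1313]
tool_rot: [-0.189, 0.982, -0.0, -0.0]
ft_force: [0.4, -1.1, -0.6]
grip_width: 0.0867
grip_force: 0.0
```

Request:
servo_tool(rows=[-1, 0.015, -0.017, 0, 0, -1, 0, 0, 0, 0, -1, 0, 0, 0, 0, -1, 0, 0, 0, 0, -1, 0, 0, 0, 0])

```text
time: 29.05
position: [0.4749, 0.1183, 0.1313]
tool_rot: [-0.19, 0.982, 0.0, 0.001]
ft_force: [-0.1, -0.2, 0.1]
grip_width: 0.0868
grip_force: 0.0
```

```bash
python3 wr.py slide_box_mid; python3 plan.py .4738 .1176 .018 201.9 .04
python3 - <<'E'
from fit import *
P=robot.camera('side')
for n,g in (('caliper_mid',(.536,.304,.01)),('slide_box_mid',(.474,.118,.032))):
    r=region(P,n,g); print(n, fit([(P,r)],n,g[:2],[-2.8 if n[0]=='c' else 22]) if r is not None else None)
w=cv2.imread('pics/w_slide_box_mid.png')
cv2.imwrite('pics/s4c.png',np.hstack([cv2.resize(P['pixels'][120:240,140:300,::-1],(400,300),interpolation=3),cv2.resize(w,(400,300))]))
E
```

```text
0.76 3392 254.0 196.0 expect [255. 186.]
[(np.float64(0.943), np.float64(0.4745), np.float64(0.117), 20.4)]
[4.74600e-01 1.18400e-01 1.31100e-01 2.01998e+02] q6 -1.94
  turn 0.1
  2 x [0.0, -0.0, 0.038] last [0.001, -0.0005, 0.0371]
caliper_mid [(np.float64(0.68), np.float64(0.5359), np.float64(0.3148), -3.0)]
slide_box_mid [(np.float64(0.947), np.float64(0.473), np.float64(0.1217), 22.2)]
```

View pics/s4c.png

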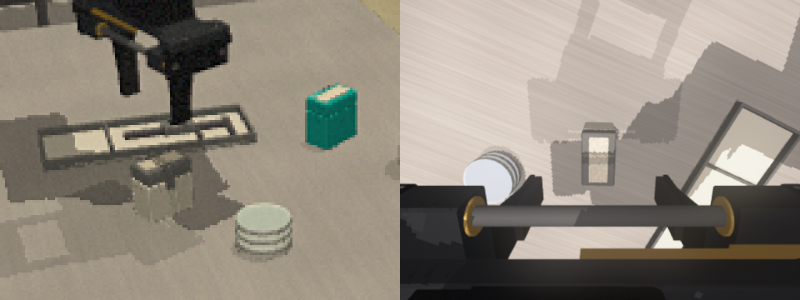

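The caliper lies in the long bay. The grey-lidded box sits centred under the gripper at wrist crop (598,160), and the turquoise one is elsewhere. Grasping it now.

Request:
servo_tool(rows=[-1, 0, 0, 0.025, 0.8, -1, 0, 0, 0.035, 0, -1, 0, 0, 0.03, 0, -1, 0, 0, 0.016, 0, -1, 0, 0, 0.007, 0], newtons=25)

```text
time: 29.72
position: [0.4727, 0.1177, 0.0156]
tool_rot: [-0.184, 0.983, 0.0, -0.002]
ft_force: [-0.3, 0.3, 0.1]
grip_width: 0.087
grip_force: 0.0
```

Request:
servo_tool(rows=[-1, 0, 0, 0, 0, 1, 0, 0, 0, 0, 1, 0, 0, 0, 0, 1, 0, 0, 0, 0, 1, 0, 0, 0, 0])

```text
time: 30.13
position: [0.4749, 0.1175, 0.0192]
tool_rot: [-0.183, 0.983, -0.0, 0.001]
ft_force: [-0.5, -0.5, 0.4]
grip_width: 0.0682
grip_force: 0.0
```

Request:
servo_tool(rows=[1, 0, 0, 0, 0, 1, 0, 0, 0, 0, 1, 0, 0, 0, 0, 1, 0, 0, 0, 0, 1, 0, 0, 0, 0])

```text
time: 30.55
position: [0.4741, 0.1174, 0.0181]
tool_rot: [-0.183, 0.983, 0.0, 0.0]
ft_force: [-0.3, 0.2, 2.3]
grip_width: 0.0358
grip_force: 25.0
```

Request:
servo_tool(rows=[1, 0, 0, 0, 0, 1, 0, 0, 0, 0, 1, 0, 0, 0, 0])

```text
time: 30.8
position: [0.4741, 0.1174, 0.0181]
tool_rot: [-0.183, 0.983, -0.0, -0.0]
ft_force: [-0.1, 0.1, 1.0]
grip_width: 0.0357
grip_force: 25.0
```

Request:
servo_tool(rows=[1, 0, 0, -0.012, 0, 1, 0, 0, -0.025, 6, 1, 0, 0, -0.025, 6, 1, 0, 0, -0.015, 6, 1, 0, 0, -0.008, 6])

```text
time: 31.22
position: [0.4749, 0.1175, 0.1048]
tool_rot: [0.028, 1.0, 0.0, 0.001]
ft_force: [-0.5, 0.2, -1.3]
grip_width: 0.0358
grip_force: 25.0
```

```bash
python3 plan.py .4042 .3014 .10 177.2 .03
```

```text
[4.74900e-01 1.17500e-01 1.04800e-01 1.76833e+02] q6 -1.5
  turn -0.4
  6 x [0.011, 0.026, 0.001] last [0.0136, 0.0243, -0.0012]
```

Request:
servo_tool(rows=[1, 0.006, 0.013, 0, 0, 1, 0.011, 0.025, 0, 0, 1, 0.012, 0.028, 0, 0, 1, 0.012, 0.028, 0, 0, 1, 0.012, 0.028, 0, 0])

```text
time: 31.63
position: [0.4265, 0.2428, 0.1028]
tool_rot: [0.026, 1.0, -0.0, -0.0]
ft_force: [1.0, -0.1, -0.2]
grip_width: 0.0361
grip_force: 25.0
```

Request:
servo_tool(rows=[1, 0.012, 0.028, 0, 0, 1, 0.009, 0.02, 0, 0, 1, 0.005, 0.01, 0, 0, 1, 0, 0, 0.015, 0, 1, 0, 0, 0.02, 0])

```text
time: 32.05
position: [0.4051, 0.3023, 0.0688]
tool_rot: [0.024, 1.0, 0.001, 0.002]
ft_force: [0.5, -0.4, -0.5]
grip_width: 0.0361
grip_force: 25.0
```

Request:
servo_tool(rows=[1, 0, 0, 0.012, 0, 1, 0, 0, 0, 0, 1, 0, 0, 0, 0, 1, 0, 0, 0, 0, 1, 0, 0, 0, 0])

```text
time: 32.47
position: [0.405, 0.3011, 0.0568]
tool_rot: [0.025, 1.0, 0.0, 0.001]
ft_force: [0.1, 0.5, -0.1]
grip_width: 0.036
grip_force: 25.0
```

```bash
python3 plan.py .4042 .3014 .0225 177.2 .03
```

```text
[4.050000e-01 3.011000e-01 5.680000e-02 1.771001e+02] q6 -1.1
  turn -0.1
  1 x [0.0, 0.0, 0.017] last [0.0008, 0.0002, 0.0173]
```

Request:
servo_tool(rows=[1, 0, 0, 0.012, 0, 1, 0, 0, 0.012, 0, 1, 0, 0, 0.006, 0, 1, 0, 0, 0.003, 0, 1, 0, 0, 0.001, 0])

```text
time: 32.88
position: [0.4043, 0.3011, 0.0221]
tool_rot: [0.025, 1.0, -0.0, -0.0]
ft_force: [-1.7, -1.2, 10.0]
grip_width: 0.0358
grip_force: 25.0
```

Request:
servo_tool(rows=[1, 0, 0, 0, 0, -0.2, 0, 0, 0, 0, -0.2, 0, 0, 0, 0, -0.2, 0, 0, 0, 0, -0.2, 0, 0, 0, 0])

```text
time: 33.3
position: [0.4044, 0.3013, 0.0224]
tool_rot: [0.025, 1.0, 0.0, 0.0]
ft_force: [-0.1, -0.4, 0.3]
grip_width: 0.0504
grip_force: 0.0
```

Request:
servo_tool(rows=[-0.2, 0, 0, -0.015, 0, -0.2, 0, 0, -0.025, 0, -0.2, 0, 0, -0.03, 0, -0.2, 0, 0, -0.03, 0, -1, 0, 0, -0.03, 0])

```text
time: 33.72
position: [0.4037, 0.3009, 0.1533]
tool_rot: [0.025, 1.0, -0.0, -0.0]
ft_force: [-0.6, -0.3, -0.5]
grip_width: 0.0546
grip_force: 0.0
```

Request:
servo_tool(rows=[-1, 0, -0.03, -0.02, 0, -1, 0, -0.035, 0, 0, -1, 0, -0.035, 0, 0, -1, 0, -0.035, 0, 0, -1, 0, -0.03, 0, 0])

```text
time: 34.13
position: [0.3953, 0.1348, 0.1725]
tool_rot: [0.025, 1.0, -0.0, 0.0]
ft_force: [0.1, -0.3, -0.7]
grip_width: 0.083
grip_force: 0.0
```

```bash
python3 plan.py
python3 - <<'E'
from fit import *; from poses import *
tiles=[]
D={'forceps_mid':(.503,-.36,-12),'jar_mid':(.4913,-.2762,0),'vial_mid':(.5675,-.2938,0),'caliper_mid':(.5357,.3037,-2.8),'slide_box_mid':(.4042,.3014,-2.8)}
for c,crops in (('side',[(210,245,140,120),(140,125,140,120)]),('scene',[(165,75,140,120),(270,200,160,130)])):
    p=robot.camera(c); S=3
    for n,s in D.items():
        print(c,n,[np.round(d['at'],3).tolist() for d in robot.place_of(p,n)[:2]], end=' ')
        z={'j':.03,'v':.037,'s':.032}.get(n[0],.006)+.004
        r=region(p,n,(s[0],s[1],z)); print(fit([(p,r)],n,s[:2],[s[2]]) if r is not None else None)
    for n in ('dishes','pen','wash_bottle'): print(n,[np.round(d['at'],3).tolist() for d in robot.place_of(p,n)[:1]])
    im=p['pixels'][:,:,::-1]
    tiles+= [cv2.resize(im[y:y+h,x:x+w],(400,300),interpolation=3) for x,y,w,h in crops]
cv2.imwrite('pics/fin.png',np.vstack([np.hstack(tiles[:2]),np.hstack(tiles[2:])]))
E
```

```text
[3.953000e-01 1.348000e-01 1.725000e-01 1.771576e+02] q6 -1.46
side forceps_mid [[0.5, -0.355, 0.01]] [(np.float64(0.892), np.float64(0.5041), np.float64(-0.3555), -12.0)]
side jar_mid [[0.488, -0.278, 0.036]] [(np.float64(0.962), np.float64(0.4908), np.float64(-0.2688), 1.5)]
side vial_mid [[0.57, -0.297, 0.039], [0.501, -0.359, 0.011]] [(np.float64(0.945), np.float64(0.5692), np.float64(-0.2882), -2.1)]
side caliper_mid [[0.536, 0.304, 0.013]] [(np.float64(0.494), np.float64(0.5382), np.float64(0.315), -2.1)]
side slide_box_mid [[0.408, 0.299, 0.036], [0.717, 0.222, 0.029]] None
dishes [[0.56, 0.006, 0.0]]
pen [[0.538, 0.307, 0.014]]
wash_bottle [[0.808, 0.115, -0.002]]
scene forceps_mid [[0.505, -0.36, 0.009]] [(np.float64(0.752), np.float64(0.5013), np.float64(-0.3662), -10.6)]
scene jar_mid [[0.49, -0.279, 0.032]] [(np.float64(0.92), np.float64(0.4891), np.float64(-0.2811), 30.7)]
scene vial_mid [[0.573, -0.291, 0.044]] [(np.float64(0.885), np.float64(0.566), np.float64(-0.3017), 19.9)]
scene caliper_mid [[0.542, 0.3, 0.009], [0.813, 0.116, -0.003]] [(np.float64(0.839), np.float64(0.5354), np.float64(0.3016), -2.9)]
scene slide_box_mid [[0.718, 0.222, 0.03], [0.407, 0.302, 0.039]] [(np.float64(0.933), np.float64(0.4019), np.float64(0.2987), -3.0)]
dishes [[0.562, 0.006, -0.003]]
pen [[0.782, -0.084, -0.004]]
wash_bottle [[0.811, 0.116, -0.006]]
```

View pics/fin.png

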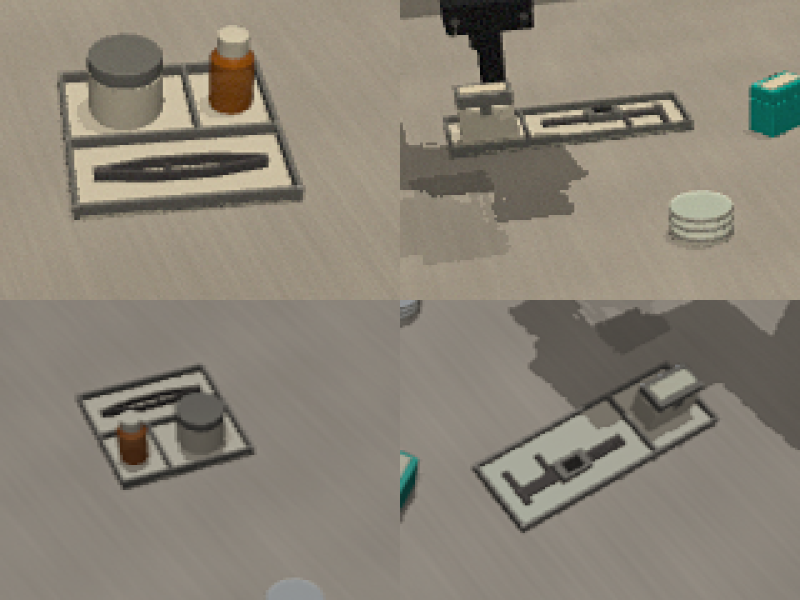

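All five parts rest in their own bays, clear of the ribs. The dishes, pen and wash bottle have not moved, and the arm is clear. Handing in.

Request:
servo_tool(rows=[-1, 0, 0, 0, 0, -1, 0, 0, 0, 0, -1, 0, 0, 0, 0])

```text
time: 35.78
position: [0.396, 0.1363, 0.1721]
tool_rot: [0.025, 1.0, -0.0, 0.0]
ft_force: [-0.3, -0.1, 0.9]
grip_width: 0.0871
grip_force: 0.0
```

```bash
python3 -c "
from rig import robot
print(robot.hand_in())"
```

```text
the job is handed in; nothing more can be done
None
```

Both kits are made up and handed in after about 36 s of robot time: all five parts rest in their bays in the final pictures, and the dishes, pen and wash bottle were left alone; the hand-in returned no verdict.

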